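# Tip two parts crates to find the stamped one and push it to the dispatch line

## Robot

A 6-joint arm with a two-finger parallel gripper is mounted at the origin on the work surface; the furniture and walls round the work are solid. World frame = base frame: x ahead of the robot, y to its left, z up, the work surface at z = 0. Lengths are in m, angles in rad, forces in N, time in s.
With the tool pointing down it reaches from about 0.4 to 0.825 m from the base axis. Payload 7 kg.
Tool frame: the origin (TCP) lies at the very end of the fingers, on their centre line; the grasp point (between the pads) lies 19 mm behind it; z points along the fingers, y is the line along which they close (so a half turn about z gives the same grasp; the last joint's range is limited). The gripper opens to 88 mm and grips with 3 to 60 N. Pads are 19 mm wide; open, the fingers measure 130 mm over their backs; the gripper's body (78 mm by 193 mm) begins 47 mm behind the grasp point.
Start: joints at [1.438, 0.359, 0.012, 0, -1.224, -0.288], TCP at [0.276, 0.616, 0.205] pointing down, gripper open.
Joint ranges: [-3.07, 3.07], [-1.43, 2.12], [-1.02, 1.25], [-3.03, 1.67], [-3.05, -0], [-3.03, 3.03]. Speed limits (rad/s): [2.39, 2.39, 3.01, 3.14, 3.14, 3.14].

## Interface

Orientations are given as [roll, pitch, yaw] about the fixed x, y, z axes, in that order (R = Rz(yaw) Ry(pitch) Rx(roll)).
In Python, from station import arm gives the robot as it stands. The module is installed in compiled form; this text tells all that it offers.
- The arm moves only by the shell command python3 -m crank 'ROWS' [FORCE]. ROWS is JSON, a list of rows, each an object of numbers: "dx", "dy", "dz": the shift along the world's x, y, z in m; "twist": the turn about the world's z in degrees; "grip": the opening, from -1 (shut) to 1 (fully open). A call has exactly 5 rows; each row is the pose to reach, as a shift and turn from the pose commanded when the call began; what a row does not reach only later rows make up. A row lasts 1/12 s, in which the tool goes at most 41.7 mm and 7.16 degrees, less where a joint would pass 70% of its speed; a pose out of reach is approached as far as the arm can. A call with a gripper value outside its range is refused whole. The fingers move at their own pace and stop on an object; FORCE is the grip in N (left out, the last holds). Time passes only in rows, so rows that repeat a pose let the fingers close, or fill a call up. It gives the time, the measured TCP pose, the force, the opening and the grip force at its end, in the units of the state.
- arm.get_state(): the state, without advancing time (a new reading comes with each control period).
- arm.grab_frame(name): name is "side" or "top"; returns the picture (384x512x3 uint8, red, green, blue); there is no depth.
- arm.get_calibration(name): a dict with "fx", "fy", "cx", "cy" (pixels), "cam_to_world" (4x4, takes a point from camera to world coordinates). Camera axes: x right, y down, z forward; pixel columns grow to the right and rows downward; lengths in m; the calibration is good to about 2 mm. A picture is of the moment at which its call begins. get_calibration takes no time and is no camera call.
- arm.job_done(): hands the job in; it is judged then, once.
The state is a dict: "t": time; "q": joint angles; "qd": joint speeds; "joint_efforts": joint torques, N m; "eef_pos": TCP position; "ee_rot": TCP orientation; "force": force on the tool from outside, world axes, zero at the start; "moment": the same for the moment, N m; "width": finger opening in m; "gripper_force": force on a finger pad.
Only numpy, scipy, OpenCV 4.12 (cv2) and the standard library are available. Lean on these libraries where they do the work, as an engineer would, in place of code of your own. Each camera call takes 0.05 s, during which the arm holds its last target. There are 200 camera calls.

## Task

One of the two blue crates carries a red inspection stamp underneath. With the fingertips, tip first the left crate and then the right one over backwards, away from you, so that each lies on its back with its underside facing you; then push the stamped one along the bench, farther away from you, until its middle is over the yellow dispatch line. Leave the other crate lying where it fell, do not lift either crate off the bench, and leave the other things alone.

Things in the scene. Friction and masses are not known exactly. Their poses are not given: they have to be found in the camera images.
- crate_a: narrow open-topped blue parts crate, 36 deep (its x) x 48 wide (its y) x 68 mm tall (its z), walls 3 mm, 0.13 kg (30 percent more or less), flat outer faces. Starts upright, its x axis pointing away from the robot, about 15 degrees to the right. Pushed near the top of its near face it tips over its far bottom edge without sliding. Origin: centre of its underside.
- crate_b: narrow open-topped blue parts crate, 36 deep (its x) x 48 wide (its y) x 68 mm tall (its z), walls 3 mm, 0.13 kg (30 percent more or less), flat outer faces. Starts upright, its x axis pointing away from the robot, about 15 degrees to the right. Pushed near the top of its near face it tips over its far bottom edge without sliding. Origin: centre of its underside.
- crate_a_mid (a point): centre of crate_a: 34 mm from its underside along its z, midway across depth and width; axes as the crate's. Tipped some 30 degrees the crate falls onto its back by itself; it then lies 36 mm high, its z axis (base to mouth) level and pointing away from the robot
- crate_b_mid (a point): centre of crate_b: 34 mm from its underside along its z, midway across depth and width; axes as the crate's. Tipped some 30 degrees the crate falls onto its back by itself; it then lies 36 mm high, its z axis (base to mouth) level and pointing away from the robot
- crate_a_edge (a point): middle of crate_a's far bottom edge, over which it tips; stays on the bench as it tips and lies
- crate_b_edge (a point): middle of crate_b's far bottom edge, over which it tips; stays on the bench as it tips and lies
- stamp (a point): centre of the round red stamp with a white rim, 29 mm across, printed in the middle of the underside of one of the two crates (of whichever crate's origin it coincides with); out of sight until that crate is tipped
- dispatch_line: straight strip of yellow tape stuck on the bench beyond the crates, across the way they are pushed: 240 mm long (its y, to the left) and 22 mm wide (its x, away from the robot); flat, nothing to bump into; origin at its centre. A crate tipped onto its back lies with its middle about 25 to 115 mm short of it
- gauge_mid (a point): centre of a white dial gauge lying face up, 68x56x17 mm; to be left alone
- tin_mid (a point): centre of a round tin, 70 mm across, 26 mm high; to be left alone
- plug_mid (a point): centre of a brass fitting plug standing upright, 26 mm across, 31 mm high; to be left alone

How it is judged:
By the outcome, as a careful person would: the job done as asked, in the order asked, and still so for the second after the job is handed in, with the robot touching nothing.
It also fails if it takes over 64 s, if anything falls off the work surface, if the arm or the gripper's body presses on something with over 40 N, if the wrist force passes 120 N, or if a joint passes its speed limit or range.

## Working session

There is one attempt and no reset: what is moved stays moved. The work goes in short steps, Python scripts to look and compute and a shell command to move; the robot and the scene stay as the last step left them, time stands still between calls to the robot, and variables do not carry over. Pictures are saved under pics/ and viewed, at most 10 in all, crops included, and the job is handed in when it is done.

```bash
mkdir -p pics; python3 - <<'E'
from station import arm
import cv2,numpy as np
s=arm.get_state();print(s['t'],s['eef_pos'],s['ee_rot'],s['width'])
for n in('top','side'):
    c=arm.get_calibration(n);print(n,c['fx'],c['fy'],c['cx'],c['cy'],np.round(c['cam_to_world'],3).tolist())
    cv2.imwrite(f'pics/{n}0.png',arm.grab_frame(n)[:,:,::-1])
E
```

```text
0.0 [0.27555611 0.61560817 0.20424857] [ 3.13996194e+00 -1.58112936e-04 -4.20916996e-01] 0.08737604824978251
top 490.2058848936538 490.2058848936538 256.47239692374495 193.79590575051097 [[-0.019, -0.99, 0.138, 0.36], [-1.0, 0.021, 0.017, -0.025], [-0.02, -0.138, -0.99, 0.981], [0.0, 0.0, 0.0, 1.0]]
side 377.0848250821034 377.0848250821034 255.70747232535888 189.23710463927253 [[-0.984, 0.133, -0.114, 0.6], [0.176, 0.731, -0.659, 0.593], [-0.004, -0.669, -0.743, 0.761], [0.0, 0.0, 0.0, 1.0]]
```

View pics/top0.png

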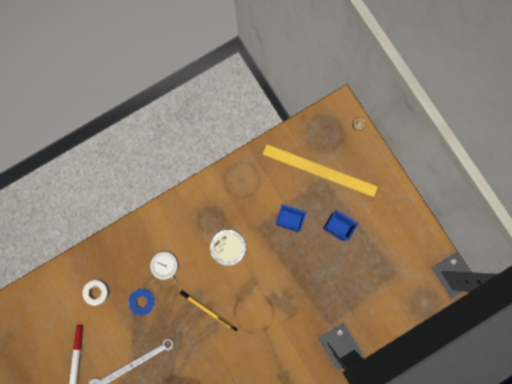

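View pics/side0.png

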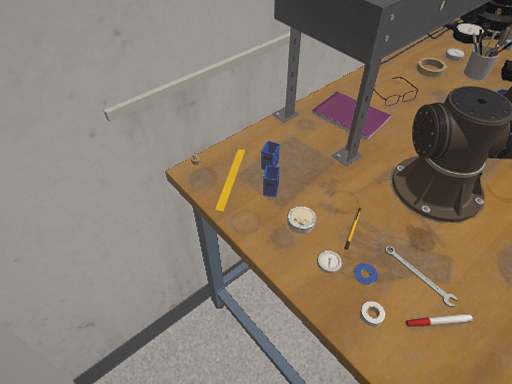

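The top view shows the crates at about (291,217) on the left and (341,225) on the right, with the yellow line around (320,170). The side view also shows a shelf on posts to the right of the crates. Next I'll measure.

```bash
cat > h.py <<'E'
from station import arm
import cv2,numpy as np
def cast(n,uv,z):
    c=arm.get_calibration(n);T=np.array(c['cam_to_world'])
    d=T[:3,:3]@np.array([(uv[0]-c['cx'])/c['fx'],(uv[1]-c['cy'])/c['fy'],1]);o=T[:3,3]
    return o+d*(z-o[2])/d[2]
def proj(n,p):
    c=arm.get_calibration(n);T=np.linalg.inv(np.array(c['cam_to_world']));q=T[:3,:3]@np.array(p)+T[:3,3]
    return q[:2]/q[2]*c['fx']+[c['cx'],c['cy']]
def blobs(img,lo,hi,amin=60):
    h=cv2.cvtColor(img,cv2.COLOR_RGB2HSV);m=cv2.inRange(h,lo,hi)
    cs,_=cv2.findContours(m,cv2.RETR_EXTERNAL,cv2.CHAIN_APPROX_NONE)
    return [c for c in cs if cv2.contourArea(c)>amin]
BLUE=((105,120,30),(130,255,255));YEL=((20,120,150),(32,255,255))
E
python3 - <<'E'
from h import *
im=cv2.imread('pics/top0.png')[:,:,::-1].copy()
for c in blobs(im,*BLUE): 
    r=cv2.minAreaRect(c);b=cv2.boxPoints(r);print('blue',r);print(np.round([cast('top',p,.068)[:2] for p in b],4).tolist())
for c in blobs(im,*YEL,300):
    r=cv2.minAreaRect(c);b=cv2.boxPoints(r);print('yel',r,cast('top',r[0],0));print(np.round([cast('top',p,0)[:2] for p in b],4).tolist())
print('posts',[cast('top',p,0)[:2].round(3) for p in [(345,345),(460,272),(360,124),(228,247)]])
s=cv2.imread('pics/side0.png')
a=cv2.resize(cv2.imread('pics/top0.png')[195:250,265:365],None,fx=7,fy=7,interpolation=cv2.INTER_NEAREST)
cv2.imwrite('pics/z.png',a)
E
```

```text
blue ((141.0, 301.5), (25.0, 24.0), 90.0)
[[0.3161, 0.229], [0.3153, 0.1846], [0.2704, 0.1841], [0.2711, 0.2282]]
blue ((340.2793884277344, 225.8676300048828), (27.09677505493164, 22.4663143157959), 30.963756561279297)
[[0.4202, -0.1313], [0.4557, -0.1542], [0.4288, -0.1961], [0.3936, -0.1732]]
blue ((290.3499755859375, 217.95001220703125), (25.298219680786133, 20.55480194091797), 18.434946060180664)
[[0.431, -0.0428], [0.4673, -0.0558], [0.4513, -0.1002], [0.4152, -0.087]]
yel ((319.86962890625, 170.22787475585938), (119.25590515136719, 11.264914512634277), 20.942651748657227) [ 0.54304063 -0.13752635  0.        ]
[[0.579, -0.0211], [0.6009, -0.0298], [0.5075, -0.2523], [0.4863, -0.2432]]
posts [array([ 0.199, -0.173]), array([ 0.334, -0.404]), array([ 0.638, -0.223]), array([0.392, 0.051])]
```

View pics/z.png

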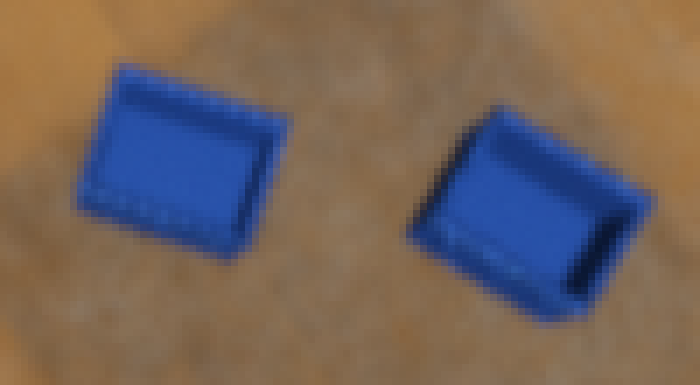

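The crop shows the left crate's far rim running from (120,65) to (288,122) and the right crate's from (500,107) to (650,200), so both are upright. The strips on the near and left sides are outer walls, so I'll use the far rim edges.

```bash
python3 - <<'E'
from h import *
P={'L':((120,65),(288,122)),'R':((500,107),(650,200))}
for k,(a,b) in P.items():
    a,b=[cast('top',np.array(p)/7+[264.5,194.5],.068)[:2] for p in(a,b)]
    d=a-b;w=np.linalg.norm(d);yaw=np.arctan2(-d[0],d[1]);x=np.array([np.cos(yaw),np.sin(yaw)]);c=(a+b)/2-.018*x
    print(k,'w',w,'yaw',np.degrees(yaw),'c',c,'near',c-.018*x,'standoff',c-.045*x,'lying',c+.052*x, 'r',np.linalg.norm(c-.045*x))
    print('side proj centre z.068',proj('side',[*c,.068]),proj('side',[*c,0]))
print('post top height: side proj of post', [(z,proj('side',[.199,-.173,z]).round()) for z in(0,.2,.3,.4,.5)])
print('side L/R blobs',[cv2.boundingRect(c) for c in blobs(cv2.imread('pics/side0.png')[:,:,::-1].copy(),*BLUE)])
for z in(.25,.35,.45):print(z,cast('top',(380,355),z).round(3),cast('top',(512,272),z).round(3))
E
```

```text
L w 0.047282317208762435 yaw -20.115017341997387 c [ 0.44305387 -0.07192727] near [ 0.42615179 -0.06573697] standoff [ 0.40079868 -0.05645151] lying [ 0.49188208 -0.08981037] r 0.404754687135809
side proj centre z.068 [271.55110379 172.25544257] [270.87270872 189.88950072]
R w 0.04640117546886831 yaw -33.53398970639952 c [ 0.42684688 -0.16627894] near [ 0.41184283 -0.15633517] standoff [ 0.38933676 -0.14141952] lying [ 0.47019191 -0.19500538] r 0.4142252891102196
side proj centre z.068 [270.34681431 147.40228676] [269.76447787 165.15219848]
post top height: side proj of post [(0, array([345., 154.])), (0.2, array([358.,  96.])), (0.3, array([366.,  60.])), (0.4, array([376.,  18.])), (0.5, array([388., -33.]))]
side L/R blobs [(354, 264, 23, 20), (264, 144, 16, 39)]
0.25 [ 0.225 -0.185  0.25 ] [ 0.339 -0.383  0.25 ]
0.35 [ 0.244 -0.163  0.35 ] [ 0.342 -0.334  0.35 ]
0.45 [ 0.262 -0.141  0.45 ] [ 0.345 -0.285  0.45 ]
```

```bash

python3 -m crank '[{"dx":0.007,"dy":-0.039,"dz":0,"twist":1,"grip":-1},{"dx":0.015,"dy":-0.079,"dz":0,"twist":2,"grip":-1},{"dx":0.022,"dy":-0.118,"dz":0,"twist":3,"grip":-1},{"dx":0.030,"dy":-0.157,"dz":0,"twist":4,"grip":-1},{"dx":0.037,"dy":-0.196,"dz":0,"twist":4,"grip":-1}]' 20
python3 -m crank '[{"dx":0.007,"dy":-0.039,"dz":0,"twist":0,"grip":-1},{"dx":0.015,"dy":-0.079,"dz":0,"twist":0,"grip":-1},{"dx":0.022,"dy":-0.118,"dz":0,"twist":0,"grip":-1},{"dx":0.030,"dy":-0.157,"dz":0,"twist":0,"grip":-1},{"dx":0.037,"dy":-0.196,"dz":0,"twist":0,"grip":-1}]'
```

```text
t: 0.52
eef_pos: [0.3127, 0.418, 0.2046]
ee_rot: [3.141, -0.0, -0.35]
force: [0.3, 0.6, 0.4]
width: 0.0599
gripper_force: 0.0
t: 0.93
eef_pos: [0.3495, 0.2221, 0.2051]
ee_rot: [-3.141, 0.0, -0.35]
force: [1.1, 0.1, 0.7]
width: 0.0264
gripper_force: 0.0
```

```bash

python3 -m crank '[{"dx":0.007,"dy":-0.039,"dz":0,"twist":0,"grip":-1},{"dx":0.015,"dy":-0.079,"dz":0,"twist":0,"grip":-1},{"dx":0.022,"dy":-0.118,"dz":0,"twist":0,"grip":-1},{"dx":0.030,"dy":-0.157,"dz":0,"twist":0,"grip":-1},{"dx":0.037,"dy":-0.196,"dz":0,"twist":0,"grip":-1}]'
python3 -m crank '[{"dx":0.008,"dy":-0.03,"dz":0,"twist":0,"grip":-1},{"dx":0.012,"dy":-0.06,"dz":0,"twist":0,"grip":-1},{"dx":0.015,"dy":-0.083,"dz":0,"twist":0,"grip":-1},{"dx":0.015,"dy":-0.083,"dz":-0.02,"twist":0,"grip":-1},{"dx":0.015,"dy":-0.083,"dz":-0.04,"twist":0,"grip":-1}]'
python3 - <<'E'
from h import *
print(arm.get_state()['q'])
for n in('side','top'):cv2.imwrite(f'pics/{n}1.png',arm.grab_frame(n)[:,:,::-1])
cv2.imwrite('pics/b1.png',np.hstack([cv2.resize(cv2.imread(f'pics/{n}1.png'),(400,300)) for n in('side','top')]))
E
```

```text
t: 1.35
eef_pos: [0.3864, 0.0262, 0.2054]
ee_rot: [-3.141, -0.001, -0.35]
force: [2.4, 0.6, -0.1]
width: 0.0005
gripper_force: 0.0
t: 1.77
eef_pos: [0.4022, -0.0562, 0.1652]
ee_rot: [-3.14, -0.002, -0.354]
force: [-0.2, -0.0, -1.9]
width: 0.0001
gripper_force: 0.0
[ 3.53112493e-01 -7.14518673e-02 -6.01131392e-01  3.06107304e-05
 -1.03892163e+00  8.63369775e-01]
```

View pics/b1.png

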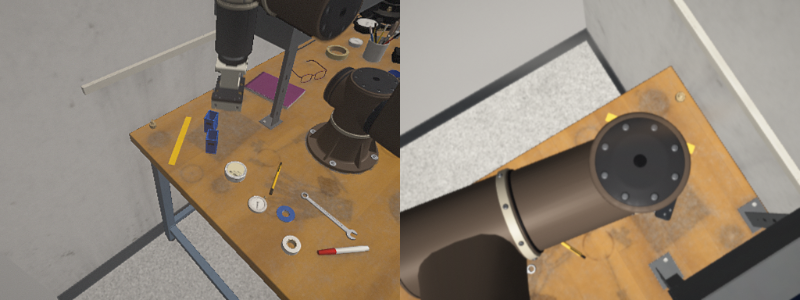

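The arm stays well left of the shelf, and the gripper is behind the left crate and above it. I'll descend, then push.

```bash

python3 -m crank '[{"dx":0,"dy":0,"dz":-0.025,"twist":0,"grip":-1},{"dx":0,"dy":0,"dz":-0.05,"twist":0,"grip":-1},{"dx":0,"dy":0,"dz":-0.075,"twist":0,"grip":-1},{"dx":0,"dy":0,"dz":-0.1,"twist":0,"grip":-1},{"dx":0,"dy":0,"dz":-0.11,"twist":0,"grip":-1}]'
python3 -m crank '[{"dx":0.005,"dy":-0.002,"dz":0,"twist":0,"grip":-1},{"dx":0.01,"dy":-0.004,"dz":0,"twist":0,"grip":-1},{"dx":0.014,"dy":-0.005,"dz":0,"twist":0,"grip":-1},{"dx":0.018,"dy":-0.0065,"dz":0,"twist":0,"grip":-1},{"dx":0.022,"dy":-0.008,"dz":0,"twist":0,"grip":-1}]'
```

```text
t: 2.28
eef_pos: [0.4006, -0.0549, 0.0535]
ee_rot: [3.14, 0.002, -0.35]
force: [-0.9, -0.5, -0.3]
width: 0.0006
gripper_force: 0.0
t: 2.7
eef_pos: [0.4252, -0.0628, 0.0562]
ee_rot: [-3.14, -0.002, -0.351]
force: [0.1, 0.6, -0.5]
width: 0.0003
gripper_force: 0.0
```

```bash

python3 -m crank '[{"dx":0.004,"dy":-0.0015,"dz":0,"twist":0,"grip":-1},{"dx":0.008,"dy":-0.003,"dz":0,"twist":0,"grip":-1},{"dx":0.012,"dy":-0.0045,"dz":0,"twist":0,"grip":-1},{"dx":0.016,"dy":-0.006,"dz":0,"twist":0,"grip":-1},{"dx":0.018,"dy":-0.0065,"dz":0,"twist":0,"grip":-1}]'
python3 - <<'E'
from h import *
cv2.imwrite('pics/side2.png',arm.grab_frame('side')[:,:,::-1])
cv2.imwrite('pics/c2.png',cv2.resize(cv2.imread('pics/side2.png')[110:230,200:340],None,fx=5,fy=5))
E
```

```text
t: 3.12
eef_pos: [0.4424, -0.0696, 0.0552]
ee_rot: [-3.142, -0.0, -0.351]
force: [0.4, -0.3, -0.2]
width: 0.0003
gripper_force: 0.0
```

View pics/c2.png

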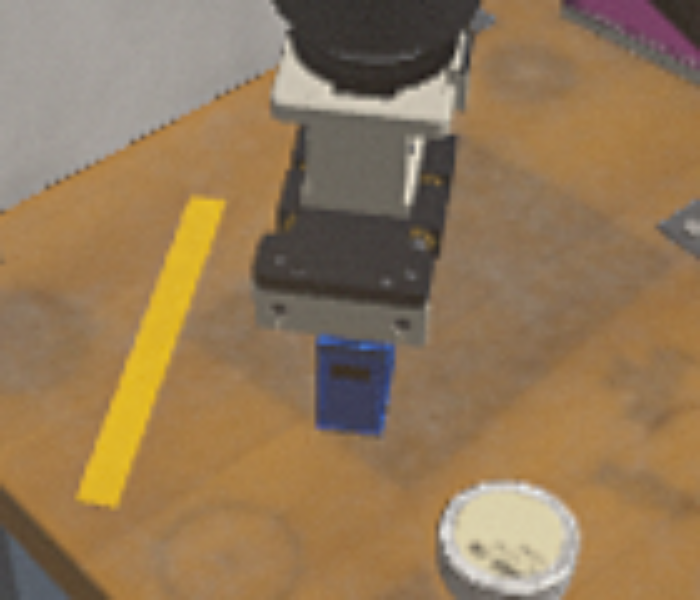

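The crop shows the left crate at about (350,390), still nearly upright under the gripper. I'll compare it with its starting place before pushing on.

```bash
python3 - <<'E'
from h import *
for f in('side0','side2'):
    im=cv2.imread(f'pics/{f}.png')[:,:,::-1].copy()[:,:340]
    for c in blobs(im,(105,100,20),(130,255,255),30):
        c=c[:,0];c=c[c[:,1]>165]
        if len(c): print(f,'x at bottom/top',[(y,c[c[:,1]==y][:,0].min(),c[c[:,1]==y][:,0].max()) for y in range(c[:,1].min(),c[:,1].max()+1,4)],c[:,1].max())
E
```

```text
side0 x at bottom/top [(166, np.int32(266), np.int32(275)), (170, np.int32(265), np.int32(278)), (174, np.int32(264), np.int32(278)), (178, np.int32(264), np.int32(278)), (182, np.int32(277), np.int32(278)), (186, np.int32(277), np.int32(277)), (190, np.int32(275), np.int32(276)), (194, np.int32(275), np.int32(276))] 196
```

```bash
python3 - <<'E'
from h import *
c=np.array([.4431,-.0719]);y=np.radians(-20.1);X=np.array([np.cos(y),np.sin(y),0]);Y=np.array([-np.sin(y),np.cos(y),0]);Z=np.array([0,0,1.])
e=np.array([*c,0])+.018*X
for th in(0,10,20,30):
    t=np.radians(th);x2=X*np.cos(t)-Z*np.sin(t);z2=X*np.sin(t)+Z*np.cos(t)
    print(th,[proj('side',e+.024*Y+a*x2+b*z2).round(1).tolist() for a,b in((0,0),(-.036,0),(-.036,.068),(0,.068))])
p=np.array([.4424,-.0696,.0552])
print('tcp',proj('side',p),'body end corners',[proj('side',p+.0965*Y+s*.039*X+Z*.066).round() for s in(1,-1)])
b=[cv2.cvtColor(cv2.imread(f'pics/{f}.png'),cv2.COLOR_BGR2HSV)[176] for f in('side0','side2')]
for q in b:print(q[258:284].tolist())
E
python3 -c "
import cv2,numpy as np
cv2.imwrite('pics/cmp.png',np.hstack([cv2.resize(cv2.imread('pics/%s.png'%f)[150:205,250:300],None,fx=8,fy=8,interpolation=0) for f in('side0','side2')]))"
```

```text
0 [[262.9, 195.6], [276.2, 197.4], [277.2, 179.8], [263.1, 178.0]]
10 [[262.9, 195.6], [276.1, 195.8], [272.4, 177.8], [258.6, 177.8]]
20 [[262.9, 195.6], [275.6, 194.2], [267.3, 176.3], [254.1, 178.0]]
30 [[262.9, 195.6], [274.7, 192.7], [262.1, 175.5], [250.0, 178.9]]
tcp [271.846685   176.31487904] body end corners [array([250., 184.]), array([283., 188.])]
[[17, 85, 135], [15, 92, 136], [14, 98, 135], [16, 110, 132], [17, 125, 139], [177, 30, 84], [112, 163, 161], [113, 148, 141], [114, 122, 117], [121, 81, 82], [122, 60, 76], [118, 79, 77], [119, 74, 79], [120, 72, 82], [118, 76, 81], [119, 67, 80], [118, 83, 80], [117, 70, 84], [141, 45, 57], [112, 147, 137], [116, 125, 96], [16, 98, 130], [14, 105, 136], [15, 100, 130], [16, 88, 128], [16, 97, 131]]
[[17, 69, 134], [15, 67, 126], [15, 72, 127], [18, 63, 118], [18, 70, 116], [21, 44, 110], [130, 14, 106], [0, 12, 104], [20, 36, 105], [18, 51, 110], [17, 44, 110], [19, 48, 111], [18, 51, 111], [21, 46, 111], [17, 49, 110], [21, 44, 109], [20, 46, 110], [18, 47, 109], [21, 41, 107], [19, 45, 108], [23, 39, 105], [18, 35, 146], [18, 37, 117], [16, 34, 111], [19, 40, 109], [20, 35, 108]]
```

View pics/cmp.png

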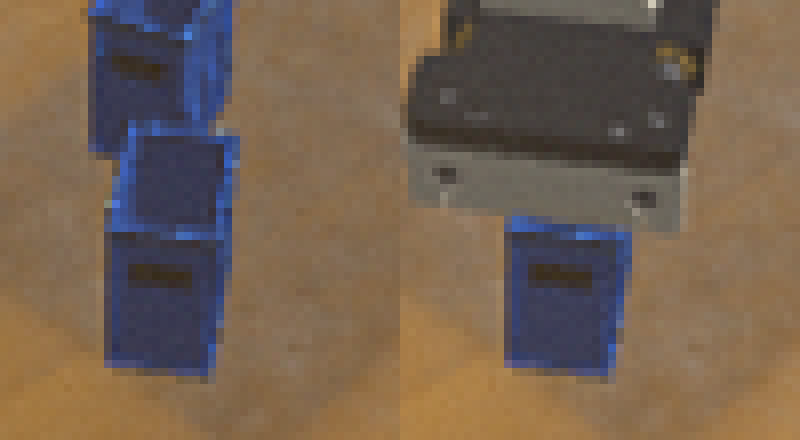

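The left crate hasn't moved: its bottom corners are still at (263,196) and (276,197). The gripper body appears about 9 px higher than expected, so I'll check the fingers in the earlier side picture.

```bash
python3 - <<'E'
from h import *
im=cv2.resize(cv2.imread('pics/side1.png')[70:210,230:350],None,fx=5,fy=5)
def dot(p):
    q=(proj('side',p)-[230,70])*5;cv2.circle(im,tuple(int(v) for v in q),4,(0,0,255),-1)
p=np.array([.4022,-.0562,.1652]);dot(p)
dot(p+[0,0,.066])
cv2.imwrite('pics/d.png',im)
print(arm.get_state()['eef_pos'],arm.get_state()['q'])
E
```

```text
[ 0.44249204 -0.06959724  0.05515202] [ 2.86619443e-01  1.48042687e-01 -6.72887122e-01  2.03839404e-04
 -7.49776091e-01  9.32854762e-01]
```

View pics/d.png

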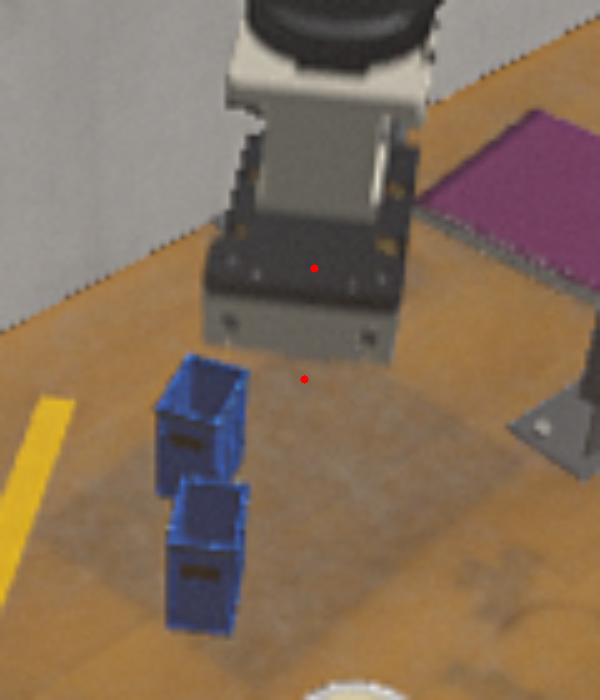

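The TCP dot at (304,380) has no finger under it. The real tip sits higher than reported, hidden behind the body, which explains passing over the crate without touching it. I'll back off, go lower and look.

```bash

python3 -m crank '[{"dx":-0.02,"dy":0.007,"dz":0,"twist":0,"grip":-1},{"dx":-0.04,"dy":0.0145,"dz":0,"twist":0,"grip":-1},{"dx":-0.042,"dy":0.015,"dz":-0.015,"twist":0,"grip":-1},{"dx":-0.042,"dy":0.015,"dz":-0.027,"twist":0,"grip":-1},{"dx":-0.042,"dy":0.015,"dz":-0.03,"twist":0,"grip":-1}]'
python3 - <<'E'
from h import *
s=arm.get_state();p=s['eef_pos'];print(p,s['force'])
cv2.imwrite('pics/side3.png',arm.grab_frame('side')[:,:,::-1])
im=cv2.resize(cv2.imread('pics/side3.png')[120:230,230:330],None,fx=6,fy=5)
im=cv2.resize(cv2.imread('pics/side3.png')[115:215,230:330],None,fx=6,fy=6)
q=(proj('side',p)-[230,115])*6;cv2.circle(im,tuple(int(v) for v in q),3,(0,0,255),-1)
cv2.imwrite('pics/e.png',im)
E
```

```text
t: 3.58
eef_pos: [0.3985, -0.0545, 0.0241]
ee_rot: [3.141, 0.001, -0.351]
force: [-0.3, 0.3, 0.0]
width: 0.0006
gripper_force: 0.0
[ 0.39851803 -0.05453597  0.02410346] [-0.25257409  0.29363338  0.03791743]
```

View pics/e.png

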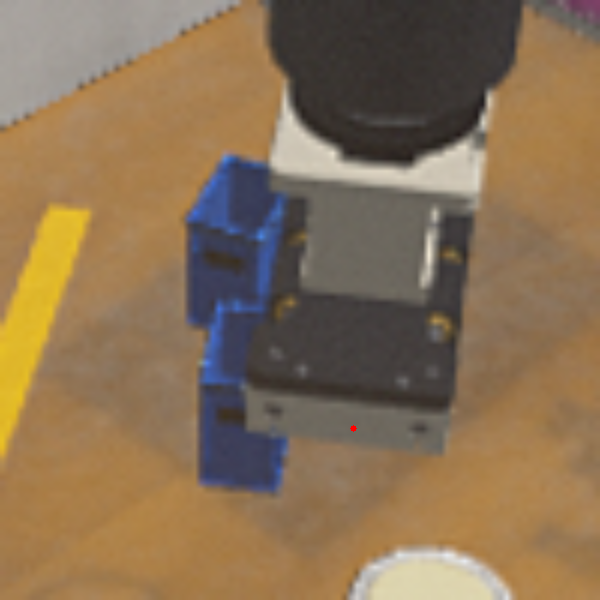

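```bash
python3 - <<'E'
from h import *
from scipy.optimize import least_squares as ls
Z=np.array([0,0,1.])
obs=[((.4022,-.0562,.1652),-.354,(271,139),(308,142.4)),((.4424,-.0696,.0552),-.351,(251,175),(285,178.5)),((.3985,-.0545,.0241),-.351,(271,187),(303.5,190))]
def corner(o,s,h,k,w):
    X=np.array([np.cos(o[1]),np.sin(o[1]),0]);Y=np.array([-X[1],X[0],0])
    return proj('side',np.array(o[0])+h*Y+k*Z+s*w*X)
for o in obs:
    print('pred nominal',[corner(o,s,.0965,.066,.039).round(1) for s in(1,-1)],o[2:])
    for h in(.0965,.06):
        r=ls(lambda v:np.r_[corner(o,1,h,v[0],v[1])-o[2],corner(o,-1,h,v[0],v[1])-o[3]],[.066,.039]);print(' h',h,'k,w',r.x.round(4),'res',r.fun.round(1))
E
```

```text
pred nominal [array([269. , 150.2]), array([306.5, 154.6])] ((271, 139), (308, 142.4))
 h 0.0965 k,w [0.0979 0.0373] res [-0.8 -0.5 -0.9  0.3]
 h 0.06 k,w [0.0667 0.0395] res [ 0.4 -0.4  0.3  0.4]
pred nominal [array([249.9, 184. ]), array([283.4, 188.3])] ((251, 175), (285, 178.5))
 h 0.0965 k,w [0.0973 0.0384] res [-1.1 -0.4 -1.2  0.3]
 h 0.06 k,w [0.0597 0.0407] res [ 1.  -0.3  0.9  0.4]
pred nominal [array([269.5, 195.2]), array([302.5, 199.5])] ((271, 187), (303.5, 190))
 h 0.0965 k,w [0.097  0.0372] res [-0.4 -0.6 -0.6  0.5]
 h 0.06 k,w [0.057  0.0395] res [ 0.4 -0.5  0.3  0.6]
```

The three views fit the body's known length, with the body underside 97 mm above the reported TCP instead of 66. The true tip is therefore about 31 mm above the reported z, so it is now at about 0.055, the height I wanted. I'll push from here.

```bash

python3 -m crank '[{"dx":0.006,"dy":-0.002,"dz":0,"twist":0,"grip":-1},{"dx":0.012,"dy":-0.0045,"dz":0,"twist":0,"grip":-1},{"dx":0.017,"dy":-0.006,"dz":0,"twist":0,"grip":-1},{"dx":0.021,"dy":-0.0075,"dz":0,"twist":0,"grip":-1},{"dx":0.025,"dy":-0.009,"dz":0,"twist":0,"grip":-1}]'
python3 -m crank '[{"dx":0.004,"dy":-0.0015,"dz":0,"twist":0,"grip":-1},{"dx":0.008,"dy":-0.003,"dz":0,"twist":0,"grip":-1},{"dx":0.012,"dy":-0.0045,"dz":0,"twist":0,"grip":-1},{"dx":0.015,"dy":-0.0055,"dz":0,"twist":0,"grip":-1},{"dx":0.015,"dy":-0.0055,"dz":0,"twist":0,"grip":-1}]'
python3 - <<'E'
from h import *
cv2.imwrite('pics/side4.png',arm.grab_frame('side')[:,:,::-1])
cv2.imwrite('pics/f.png',cv2.resize(cv2.imread('pics/side4.png')[115:215,220:320],None,fx=6,fy=6))
E
```

```text
t: 4.05
eef_pos: [0.4255, -0.0637, 0.0254]
ee_rot: [-3.141, -0.0, -0.352]
force: [-0.9, 0.2, 1.9]
width: 0.0002
gripper_force: 0.6
t: 4.47
eef_pos: [0.4406, -0.069, 0.0252]
ee_rot: [-3.141, -0.0, -0.351]
force: [-0.0, -0.5, -0.0]
width: 0.0006
gripper_force: 0.0
```

View pics/f.png

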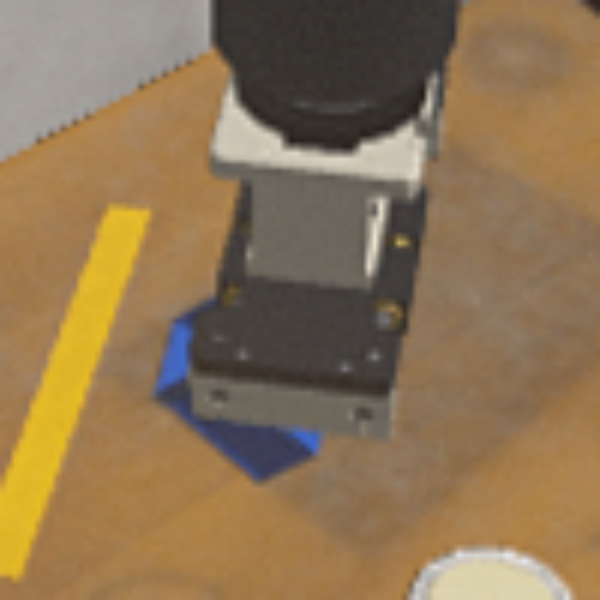

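The left crate is tipped about 50 degrees, past its balance point and falling. I'll retreat and check by numbers where it lands.

```bash

python3 -m crank '[{"dx":-0.02,"dy":0.007,"dz":0,"twist":0,"grip":-1},{"dx":-0.04,"dy":0.0145,"dz":0.01,"twist":0,"grip":-1},{"dx":-0.042,"dy":0.015,"dz":0.04,"twist":0,"grip":-1},{"dx":-0.042,"dy":0.015,"dz":0.07,"twist":0,"grip":-1},{"dx":-0.042,"dy":0.015,"dz":0.09,"twist":0,"grip":-1}]'
python3 -m crank '[{"dx":-0.002,"dy":-0.025,"dz":0,"twist":-4,"grip":-1},{"dx":-0.005,"dy":-0.05,"dz":0,"twist":-8,"grip":-1},{"dx":-0.008,"dy":-0.07,"dz":0,"twist":-12,"grip":-1},{"dx":-0.010,"dy":-0.087,"dz":0,"twist":-13.4,"grip":-1},{"dx":-0.010,"dy":-0.087,"dz":0,"twist":-13.4,"grip":-1}]'
python3 - <<'E'
from h import *
n='side'; im=arm.grab_frame(n); cv2.imwrite('pics/side5.png',im[:,:,::-1])
for c in blobs(im[:,:340].copy(),(105,90,20),(130,255,255),30): print(cv2.boundingRect(c),cv2.contourArea(c),cv2.approxPolyDP(c,2,True)[:,0].tolist())
def box(c,yaw):
    y=np.radians(yaw);X=np.array([np.cos(y),np.sin(y),0]);Y=np.array([-X[1],X[0],0]);Z=np.array([0,0,1.]);e=np.array([*c,0])+.018*X
    return [proj(n,e+a*X+b*Y+d*Z).round().tolist() for a in(0,.068) for b in(-.024,.024) for d in(0,.036)]
print('expect lying L',box((.4431,-.0719),-20.1))
h=cv2.cvtColor(im,cv2.COLOR_RGB2HSV);m=((h[...,0]<8)|(h[...,0]>172))&(h[...,1]>120)&(h[...,2]>60);m[:,320:]=0
print('red',m.sum(),np.argwhere(m).mean(0))
E
```

```text
t: 4.93
eef_pos: [0.3979, -0.0537, 0.1175]
ee_rot: [-3.141, -0.002, -0.35]
force: [1.0, 0.0, 0.6]
width: 0.0005
gripper_force: 0.0
t: 5.35
eef_pos: [0.3869, -0.1426, 0.1151]
ee_rot: [3.141, 0.0, -0.588]
force: [0.3, 0.4, 0.6]
width: 0.0005
gripper_force: 0.0
(238, 171, 27, 24) 314.5 [[241, 171], [238, 183], [260, 186], [261, 192], [255, 193], [261, 194], [264, 174]]
(261, 141, 19, 31) 218.5 [[267, 141], [261, 151], [273, 155], [273, 168], [267, 169], [272, 171], [277, 163], [279, 144]]
expect lying L [[266.0, 183.0], [266.0, 174.0], [263.0, 196.0], [263.0, 187.0], [242.0, 180.0], [241.0, 171.0], [238.0, 192.0], [237.0, 183.0]]
red 4 [184.75 263.75]
```

The left crate lies where predicted. Next is the right one.

```bash

python3 -m crank '[{"dx":0,"dy":-0.0,"dz":-0.025,"twist":0,"grip":-1},{"dx":0,"dy":0,"dz":-0.05,"twist":0,"grip":-1},{"dx":0.001,"dy":-0.001,"dz":-0.075,"twist":0,"grip":-1},{"dx":0.001,"dy":-0.002,"dz":-0.09,"twist":0,"grip":-1},{"dx":0.001,"dy":-0.002,"dz":-0.09,"twist":0,"grip":-1}]'
python3 -m crank '[{"dx":0.005,"dy":-0.0033,"dz":0,"twist":0,"grip":-1},{"dx":0.010,"dy":-0.0066,"dz":0,"twist":0,"grip":-1},{"dx":0.015,"dy":-0.010,"dz":0,"twist":0,"grip":-1},{"dx":0.0185,"dy":-0.0122,"dz":0,"twist":0,"grip":-1},{"dx":0.022,"dy":-0.0145,"dz":0,"twist":0,"grip":-1}]'
python3 -m crank '[{"dx":0.0035,"dy":-0.0023,"dz":0,"twist":0,"grip":-1},{"dx":0.007,"dy":-0.0046,"dz":0,"twist":0,"grip":-1},{"dx":0.0105,"dy":-0.007,"dz":0,"twist":0,"grip":-1},{"dx":0.014,"dy":-0.0093,"dz":0,"twist":0,"grip":-1},{"dx":0.015,"dy":-0.0099,"dz":0,"twist":0,"grip":-1}]'
python3 - <<'E'
from h import *
n='side'; im=arm.grab_frame(n); cv2.imwrite('pics/side6.png',im[:,:,::-1])
for c in blobs(im[:,:340].copy(),(105,90,20),(130,255,255),20): print(cv2.boundingRect(c),cv2.contourArea(c),cv2.approxPolyDP(c,2,True)[:,0].tolist())
def box(c,yaw):
    y=np.radians(yaw);X=np.array([np.cos(y),np.sin(y),0]);Y=np.array([-X[1],X[0],0]);Z=np.array([0,0,1.]);e=np.array([*c,0])+.018*X
    return [proj(n,e+a*X+b*Y+d*Z).round().tolist() for a in(0,.068) for b in(-.024,.024) for d in(0,.036)]
print('expect lying R',box((.4268,-.1663),-33.5))
E
```

```text
t: 5.82
eef_pos: [0.3864, -0.1426, 0.0226]
ee_rot: [3.138, 0.004, -0.584]
force: [-0.5, 0.1, 0.7]
width: 0.0005
gripper_force: 0.0
t: 6.23
eef_pos: [0.4119, -0.1577, 0.0259]
ee_rot: [-3.141, -0.001, -0.585]
force: [-0.1, 0.4, 0.2]
width: 0.0001
gripper_force: 0.3
t: 6.65
eef_pos: [0.4264, -0.1677, 0.0252]
ee_rot: [-3.142, -0.0, -0.585]
force: [-0.9, 1.1, -0.2]
width: 0.0004
gripper_force: 0.0
(238, 171, 27, 24) 315.5 [[241, 171], [238, 183], [260, 186], [261, 192], [255, 193], [261, 194], [264, 174]]
(250, 155, 20, 13) 41.5 [[250, 158], [260, 167], [269, 160], [256, 155], [265, 162], [260, 166]]
expect lying R [[267.0, 158.0], [267.0, 149.0], [261.0, 169.0], [261.0, 160.0], [246.0, 152.0], [246.0, 143.0], [239.0, 162.0], [239.0, 153.0]]
```

```bash

python3 -m crank '[{"dx":-0.016,"dy":0.0105,"dz":0,"twist":0,"grip":-1},{"dx":-0.03,"dy":0.02,"dz":0.01,"twist":0,"grip":-1},{"dx":-0.032,"dy":0.025,"dz":0.04,"twist":0,"grip":-1},{"dx":-0.030,"dy":0.045,"dz":0.07,"twist":0,"grip":-1},{"dx":-0.025,"dy":0.075,"dz":0.09,"twist":0,"grip":-1}]'
python3 -m crank '[{"dx":0.002,"dy":0.04,"dz":0,"twist":2,"grip":-1},{"dx":0.004,"dy":0.08,"dz":0,"twist":4,"grip":-1},{"dx":0.004,"dy":0.12,"dz":0,"twist":6,"grip":-1},{"dx":0.004,"dy":0.16,"dz":0,"twist":8,"grip":-1},{"dx":0.004,"dy":0.20,"dz":0,"twist":10,"grip":-1}]'
python3 -m crank '[{"dx":0.0,"dy":0.04,"dz":0,"twist":0,"grip":-1},{"dx":0,"dy":0.08,"dz":0,"twist":0,"grip":-1},{"dx":0,"dy":0.12,"dz":0,"twist":0,"grip":-1},{"dx":0,"dy":0.16,"dz":0,"twist":0,"grip":-1},{"dx":0,"dy":0.18,"dz":0,"twist":0,"grip":-1}]'
python3 - <<'E'
from h import *
for n in('top','side'):
    im=arm.grab_frame(n); cv2.imwrite(f'pics/{n}7.png',im[:,:,::-1])
    for c in blobs(im.copy(),(105,90,20),(130,255,255),30): print(n,cv2.boundingRect(c),cv2.approxPolyDP(c,2,True)[:,0].tolist(),[cast(n,p,.036)[:2].round(3).tolist() for p in cv2.boxPoints(cv2.minAreaRect(c))])
    h=cv2.cvtColor(im,cv2.COLOR_RGB2HSV);m=((h[...,0]<8)|(h[...,0]>172))&(h[...,1]>120)&(h[...,2]>60)
    m[:,:225]=0;m[260:]=0;print('red',np.argwhere(m)[:,::-1].tolist()[:40])
a=cv2.imread('pics/top7.png')[185:245,270:370]
cv2.imwrite('pics/g.png',cv2.resize(a,None,fx=8,fy=8,interpolation=cv2.INTER_NEAREST))
E
```

```text
t: 7.12
eef_pos: [0.4004, -0.0927, 0.1173]
ee_rot: [-3.141, -0.001, -0.587]
force: [2.1, -0.0, 0.4]
width: 0.0004
gripper_force: 0.0
t: 7.53
eef_pos: [0.4041, 0.1096, 0.1155]
ee_rot: [-3.141, -0.0, -0.409]
force: [1.5, 0.2, 0.7]
width: 0.0003
gripper_force: 0.0
t: 7.95
eef_pos: [0.4047, 0.2918, 0.1152]
ee_rot: [-3.14, -0.001, -0.408]
force: [0.4, 0.6, 0.4]
width: 0.0004
gripper_force: 0.0
top (129, 289, 26, 26) [[138, 289], [131, 294], [129, 306], [134, 313], [144, 314], [152, 308], [154, 300], [149, 291]] [[0.315, 0.238], [0.314, 0.19], [0.267, 0.19], [0.268, 0.237]]
top (333, 184, 39, 41) [[351, 184], [333, 213], [354, 224], [371, 195]] [[0.452, -0.153], [0.511, -0.192], [0.484, -0.233], [0.426, -0.194]]
top (282, 174, 33, 40) [[293, 174], [282, 206], [304, 213], [314, 181]] [[0.467, -0.056], [0.532, -0.079], [0.516, -0.124], [0.451, -0.1]]
red [[289, 209], [290, 209], [289, 210], [290, 210], [291, 210], [292, 210], [293, 210], [292, 211], [293, 211], [294, 211], [295, 211], [296, 211]]
side (365, 267, 12, 17) [[367, 267], [371, 274], [365, 283], [371, 283], [376, 279], [375, 269]] [[0.308, 0.254], [0.29, 0.218], [0.269, 0.225], [0.288, 0.261]]
side (238, 171, 27, 24) [[241, 171], [238, 183], [260, 186], [261, 192], [255, 193], [261, 194], [264, 174]] [[0.538, -0.054], [0.52, -0.126], [0.455, -0.101], [0.476, -0.03]]
side (239, 143, 28, 25) [[246, 143], [239, 153], [260, 159], [261, 166], [257, 166], [261, 167], [266, 158], [266, 149]] [[0.513, -0.192], [0.472, -0.254], [0.422, -0.181], [0.463, -0.124]]
red [[501, 49], [502, 49], [500, 50], [501, 50], [498, 51], [499, 51], [497, 52], [498, 52], [495, 53], [496, 53], [497, 53], [494, 54], [495, 54], [496, 54], [493, 55], [494, 55], [491, 56], [264, 183], [264, 184], [264, 185], [263, 187]]
```

View pics/g.png

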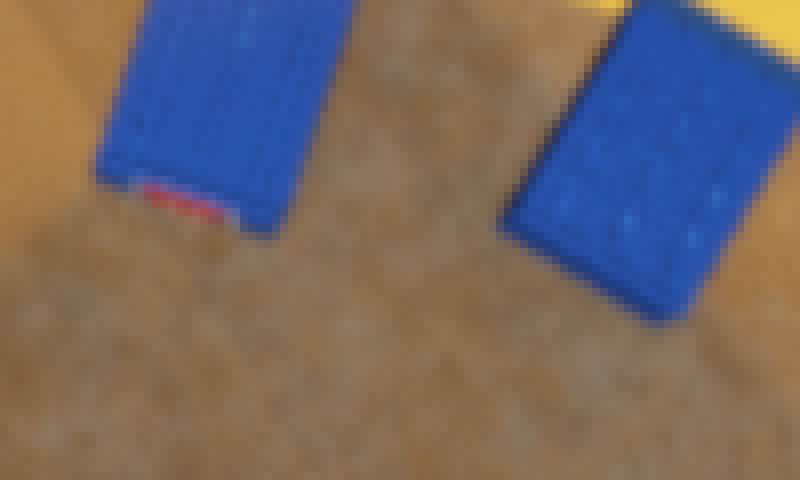

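The last picture shows red at (185,205), on the left crate's underside, and plain blue on the right crate. The left crate is therefore the stamped one: centre about (0.492, −0.090), yaw −20°, about 65 mm short of the line.

```bash

python3 -m crank '[{"dx":0.002,"dy":-0.04,"dz":0,"twist":1,"grip":-1},{"dx":0.004,"dy":-0.08,"dz":0,"twist":2,"grip":-1},{"dx":0.007,"dy":-0.12,"dz":0,"twist":3,"grip":-1},{"dx":0.010,"dy":-0.16,"dz":0,"twist":3.4,"grip":-1},{"dx":0.012,"dy":-0.20,"dz":0,"twist":3.4,"grip":-1}]'
python3 -m crank '[{"dx":0.003,"dy":-0.04,"dz":0,"twist":0,"grip":-1},{"dx":0.006,"dy":-0.08,"dz":0,"twist":0,"grip":-1},{"dx":0.008,"dy":-0.12,"dz":0,"twist":0,"grip":-1},{"dx":0.010,"dy":-0.158,"dz":0,"twist":0,"grip":-1},{"dx":0.010,"dy":-0.158,"dz":-0.02,"twist":0,"grip":-1}]'
python3 -m crank '[{"dx":0,"dy":0,"dz":-0.03,"twist":0,"grip":-1},{"dx":0,"dy":0,"dz":-0.06,"twist":0,"grip":-1},{"dx":0,"dy":0,"dz":-0.085,"twist":0,"grip":-1},{"dx":0,"dy":0,"dz":-0.1,"twist":0,"grip":-1},{"dx":0,"dy":0,"dz":-0.109,"twist":0,"grip":-1}]'
```

```text
t: 8.47
eef_pos: [0.4159, 0.0853, 0.1151]
ee_rot: [3.141, 0.0, -0.35]
force: [1.4, 0.6, 0.3]
width: 0.0006
gripper_force: 0.0
t: 8.88
eef_pos: [0.4277, -0.0756, 0.0975]
ee_rot: [-3.14, -0.004, -0.356]
force: [1.4, 0.5, 1.0]
width: 0.0003
gripper_force: 0.0
t: 9.3
eef_pos: [0.4245, -0.0714, -0.0158]
ee_rot: [3.14, 0.003, -0.352]
force: [-0.3, 0.3, -0.8]
width: 0.0006
gripper_force: 0.0
```

```bash

python3 -m crank '[{"dx":0.002,"dy":0.006,"dz":0,"twist":0,"grip":-1},{"dx":0.006,"dy":0.0045,"dz":0,"twist":0,"grip":-1},{"dx":0.010,"dy":0.003,"dz":0,"twist":0,"grip":-1},{"dx":0.014,"dy":0.0015,"dz":0,"twist":0,"grip":-1},{"dx":0.018,"dy":0.000,"dz":0,"twist":0,"grip":-1}]'
python3 -m crank '[{"dx":0.005,"dy":-0.0018,"dz":0,"twist":0,"grip":-1},{"dx":0.01,"dy":-0.0036,"dz":0,"twist":0,"grip":-1},{"dx":0.015,"dy":-0.0055,"dz":0,"twist":0,"grip":-1},{"dx":0.02,"dy":-0.0073,"dz":0,"twist":0,"grip":-1},{"dx":0.025,"dy":-0.009,"dz":0,"twist":0,"grip":-1}]'
python3 -m crank '[{"dx":0.005,"dy":-0.0018,"dz":0,"twist":0,"grip":-1},{"dx":0.01,"dy":-0.0036,"dz":0,"twist":0,"grip":-1},{"dx":0.015,"dy":-0.0055,"dz":0,"twist":0,"grip":-1},{"dx":0.02,"dy":-0.0073,"dz":0,"twist":0,"grip":-1},{"dx":0.025,"dy":-0.009,"dz":0,"twist":0,"grip":-1}]'
python3 - <<'E'
from h import *
im=arm.grab_frame('side'); cv2.imwrite('pics/side8.png',im[:,:,::-1])
for c in blobs(im[:,:340].copy(),(105,90,20),(130,255,255),20): print(cv2.approxPolyDP(c,2,True)[:,0].tolist())
E
```

```text
t: 9.72
eef_pos: [0.4459, -0.0703, -0.013]
ee_rot: [-3.141, -0.002, -0.351]
force: [-0.2, -0.3, 1.1]
width: 0.0006
gripper_force: 0.0
t: 10.13
eef_pos: [0.4698, -0.0796, -0.0139]
ee_rot: [3.141, 0.001, -0.351]
force: [-2.1, 0.3, 2.1]
width: 0.0002
gripper_force: 1.3
t: 10.55
eef_pos: [0.4955, -0.0885, -0.0139]
ee_rot: [-3.142, -0.0, -0.351]
force: [-0.4, 0.0, 0.1]
width: 0.0005
gripper_force: 0.7
[[233, 170], [224, 170], [221, 180], [224, 186], [223, 183], [233, 174]]
```

```bash
python3 - <<'E'
from h import *
for a,b in(((238,183),(241,171)),((221,181.5),(224,170))):
    a,b=cast('side',a,.036)[:2],cast('side',b,.036)[:2];m=(a+b)/2;d=a-b;y=np.arctan2(-d[0],d[1]);X=np.array([np.cos(y),np.sin(y)])
    c=m-.034*X;print(c,np.degrees(y),'short',(np.array([.543,-.1375])-c)@[.922,-.3875])
E
```

```text
[ 0.4910916  -0.09002917] -18.739846290356017 short 0.06625449355144937
[ 0.53491208 -0.10348352] -17.452612345656934 short 0.020638453087386394
```

```bash

python3 -m crank '[{"dx":0.005,"dy":-0.0018,"dz":0,"twist":0,"grip":-1},{"dx":0.01,"dy":-0.0036,"dz":0,"twist":0,"grip":-1},{"dx":0.014,"dy":-0.005,"dz":0,"twist":0,"grip":-1},{"dx":0.017,"dy":-0.006,"dz":0,"twist":0,"grip":-1},{"dx":0.018,"dy":-0.0065,"dz":0,"twist":0,"grip":-1}]'
python3 -m crank '[{"dx":-0.015,"dy":0.0055,"dz":0,"twist":0,"grip":-1},{"dx":-0.04,"dy":0.0145,"dz":0.01,"twist":0,"grip":-1},{"dx":-0.06,"dy":0.022,"dz":0.04,"twist":0,"grip":-1},{"dx":-0.08,"dy":0.029,"dz":0.07,"twist":0,"grip":-1},{"dx":-0.085,"dy":0.035,"dz":0.11,"twist":0,"grip":-1}]'
python3 -m crank '[{"dx":0,"dy":0.03,"dz":0.02,"twist":0,"grip":-1},{"dx":0,"dy":0.07,"dz":0.03,"twist":0,"grip":-1},{"dx":0,"dy":0.11,"dz":0.03,"twist":0,"grip":-1},{"dx":0,"dy":0.15,"dz":0.03,"twist":0,"grip":-1},{"dx":0,"dy":0.19,"dz":0.03,"twist":0,"grip":-1}]'
python3 -m crank '[{"dx":0.0,"dy":0.04,"dz":0,"twist":0,"grip":-1},{"dx":0,"dy":0.08,"dz":0,"twist":0,"grip":-1},{"dx":0,"dy":0.12,"dz":0,"twist":0,"grip":-1},{"dx":0,"dy":0.16,"dz":0,"twist":0,"grip":-1},{"dx":0,"dy":0.18,"dz":0,"twist":0,"grip":-1}]'
python3 - <<'E'
from h import *
im=arm.grab_frame('top'); cv2.imwrite('pics/top9.png',im[:,:,::-1])
for c in blobs(im.copy(),(105,90,20),(130,255,255),30):
    b=np.array([cast('top',p,.036)[:2] for p in cv2.boxPoints(cv2.minAreaRect(c))]);m=b.mean(0)
    print(b.round(3).tolist(),m.round(4),'short',(np.array([.543,-.1375])-m)@[.922,-.3875])
for c in blobs(im.copy(),*YEL,60):print('yel',[cast('top',p,0)[:2].round(3).tolist() for p in cv2.boxPoints(cv2.minAreaRect(c))])
d=np.abs(im.astype(int)-cv2.imread('pics/top0.png')[:,:,::-1]).max(2)
for k,(u,v) in {'tin':(228,247),'plug':(359,124),'gauge':(164,265)}.items(): print(k,d[v-18:v+18,u-18:u+18].mean())
E
```

```text
t: 11.02
eef_pos: [0.5133, -0.0949, -0.0139]
ee_rot: [-3.142, -0.0, -0.351]
force: [-1.7, 0.4, 1.8]
width: 0.0004
gripper_force: 1.0
t: 11.43
eef_pos: [0.4232, -0.0602, 0.0954]
ee_rot: [3.139, 0.005, -0.352]
force: [0.9, 0.6, -0.3]
width: 0.0006
gripper_force: 0.0
t: 11.85
eef_pos: [0.4278, 0.1324, 0.1272]
ee_rot: [-3.139, -0.001, -0.351]
force: [1.7, -0.6, -1.1]
width: 0.0006
gripper_force: 0.0
t: 12.27
eef_pos: [0.428, 0.3145, 0.1264]
ee_rot: [-3.14, -0.001, -0.349]
force: [1.5, 0.5, 0.3]
width: 0.0003
gripper_force: 0.0
[[0.315, 0.238], [0.314, 0.19], [0.267, 0.19], [0.268, 0.237]] [0.2908 0.2136] short 0.36854817551791325
[[0.452, -0.153], [0.511, -0.192], [0.485, -0.232], [0.426, -0.194]] [ 0.4684 -0.1928] short 0.047319971107107686
[[0.526, -0.077], [0.594, -0.102], [0.577, -0.146], [0.51, -0.12]] [ 0.5515 -0.1111] short 0.0024455191238896786
yel [[0.291, 0.132], [0.297, 0.128], [0.258, 0.071], [0.252, 0.075]]
yel [[0.533, -0.132], [0.554, -0.141], [0.508, -0.252], [0.487, -0.243]]
yel [[0.579, -0.021], [0.601, -0.03], [0.574, -0.094], [0.553, -0.085]]
tin 2.799382716049383
plug 2.5354938271604937
gauge 2.6396604938271606
```

```bash
python3 -c "
from station import arm
print(arm.job_done())"
```

```text
the job is handed in; nothing more can be done
None
```

Both crates were tipped onto their backs, left first; the stamped left crate's middle is about 2 mm short of the dispatch line's centre, well within the tape, the right crate lies where it fell, and the job is handed in.

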